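# Make up the oiling kit and the case-closing kit

## Robot

A 6-joint arm with a two-finger parallel gripper is mounted at the origin on a cart in front of the work surface, level with it; the furniture and walls round the work are solid. World frame = base frame: x ahead of the robot, y to its left, z up, the work surface at z = 0. Lengths are in m, angles in degrees, forces in N, time in s.
With the tool pointing down it reaches from about 0.375 to 0.9 m from the base axis. Payload 3.1 kg.
Tool frame: the origin (TCP) lies on the centre line of the jaws, within the pads' length; the fingertips stand 17 mm ahead of it and the grasp point (between the pads) lies 2 mm behind it; z points along the fingers, y is the line along which they close (so a half turn about z gives the same grasp; the last joint's range is limited). The gripper opens to 87 mm and grips with 3 to 60 N. Pads are 19 mm wide; open, the fingers measure 117 mm over their backs; the gripper's body (75 mm by 190 mm) begins 51 mm behind the grasp point.
Start: joints at [59.502, 30.224, 82.088, -0, 67.689, -10.227], TCP at [0.216, 0.586, 0.24] pointing down, gripper open.
Joint ranges: [-176.69, 176.69], [-43.24, 126.21], [12.49, 139.97], [-82, 262], [0, 151.66], [-163.58, 163.58]. Speed limits (degrees/s): [159.86, 159.86, 180, 180, 180, 180].

## Interface

Orientations are given as a 3x3 rotation matrix whose columns are the frame's x, y, z axes.
In Python, from rig import bot, imaging, finder gives the robot as it stands. The module is installed in compiled form; this text tells all that it offers.
- The arm moves only by the tool play_rows, never from a script. Its argument "motion" is a list that holds one entry, the list of rows, each a list of 6 numbers: the shift along the tool's x, y, z in m, then the turn, a rotation vector about the tool's x, y, z in degrees. In form: [[[dx, dy, dz, wx, wy, wz], ...]]. A call has 1 to 8 rows; each row is the pose to reach, as a shift and turn from the pose commanded when the call began, along the tool's axes at that moment; what a row does not reach only later rows make up. A row lasts 1/12 s, in which the tool goes at most 41.7 mm and 7.16 degrees, less where a joint would pass 70% of its speed; a pose out of reach is approached as far as the arm can. A call with a gripper value outside its range is refused whole. "fingers" is the finger opening in m, from 0 to 0.087, set as the call begins (left out, the last holds). The fingers move at their own pace and stop on an object; the grip force is fixed at half the most. Time passes only in rows, so rows that repeat a pose let the fingers close. It gives the time, the measured TCP pose, the force, the opening and the grip force at its end, in the units of the state.
- bot.read_state(): the state, without advancing time (a new reading comes with each control period).
- imaging.capture(name): name is "scene" or "top" or "wrist"; returns a dict with "frame" (420x560x3 uint8, red, green, blue), "camera_matrix" (3x3 intrinsics, pixels), "R" (3x3) and "t" (3): a world point X has camera coordinates R X + t. Camera axes: x right, y down, z forward; pixel columns grow to the right and rows downward; lengths in m; the calibration is good to about 2 mm. A picture is of the moment at which its call begins. There is no depth.
- bot.hand_in(): hands the job in; it is judged then, once.
Trained networks look in the newest picture that a camera, given by its name, has taken for a name from the list of things; names that differ only in an ending like _2 or _b are one class to them, and where a whole thing is asked for, a point or a joint stands for the part that bears it (a point fixed in the world has none). Each returns a list of dicts, best first, with "confidence" (0 to 1); they miss things now and then, are a little off and sometimes report something else, mostly with a low value. They report only what shows in the picture. A call takes as long as a camera call. They do not tell look-alikes from the thing itself.
- finder.recognise(camera, name): "at" ([x, y, z] in m, in world coordinates, good to about 4 mm: the middle of the surface that is visible of it).
- finder.outline_of(camera, name): "pixels" (420x560 bool, what is visible of it).
The state is a dict: "time_s": time; "joint_positions": joint angles; "qvel": joint speeds; "tau": joint torques, N m; "position": TCP position; "tcp_rot": TCP orientation; "force": force on the tool from outside, world axes, zero at the start; "moment": the same for the moment, N m; "opening": opening from 0.0 (shut) to 1.0 (fully open); "grasp_force": force on a finger pad.
Only numpy, scipy, OpenCV 4.12 (cv2) and the standard library are available. Lean on these libraries where they do the work, as an engineer would, in place of code of your own. Each camera call takes 0.05 s, during which the arm holds its last target. There are 200 camera calls.

## Task

Make up two service kits from the stock standing on the bench: the blue tray gets the brown dropper bottle in its middle compartment and the red-lidded oil cup in either end compartment; the yellow tray gets the pale pink lacquer bottle in its middle compartment, and the white nylon die with the stem and the black loupe in the two end compartments, one in each. Everything must stand upright on the floor of its compartment, and the flat white die and the brass barrel are not wanted: leave them where they stand.

Things in the scene. Friction and masses are not known exactly. Their poses are not given: they have to be found in the camera images.
- blue_tray: Oiling kit: fixed, low blue plastic tray, flat on the bench, 68 mm (x) by 196 mm (y); three 60 x 60 mm compartments in a row along its y axis, centres at y = -64, 0, +64 mm. Origin: centre of the underside, z up. Floors 8 mm above the underside; rim top 15 mm and divider tops 13 mm above it, walls 4 mm thick; a carrying tab sticks out 11 mm at each end at rim height.
- yellow_tray: Case-closing kit: fixed, low yellow plastic tray, flat on the bench, 68 mm (x) by 196 mm (y); three 60 x 60 mm compartments in a row along its y axis, centres at y = -64, 0, +64 mm. Origin: centre of the underside, z up. Floors 8 mm above the underside; rim top 15 mm and divider tops 13 mm above it, walls 4 mm thick; a carrying tab sticks out 11 mm at each end at rim height.
- dropper: Brown glass dropper bottle with a black rubber top, 29 mm diameter, 90 mm tall overall; the straight body, to grip, reaches from the foot to about 45 mm, then a shoulder to 54 mm; 45 g. Loose, stands upright on the bench; origin: centre of its underside; z up; round about z.
- oil_cup: Small black oil cup with a red lid and knob, 34 mm diameter, 26 mm tall; the lid (32 mm diameter, 13 to 22 mm above the foot) is fixed on and can be gripped; 40 g. Loose, stands upright on the bench; origin: centre of its underside; z up; round about z.
- lacquer: Small clear bottle of very pale pink lacquer with a tall black cap, 31 mm diameter, 79 mm tall; the glass body reaches to 46 mm, the cap (17 mm diameter) from there to the top; 50 g. Loose, stands upright on the bench; origin: centre of its underside; z up; round about z.
- stem_die: White nylon press die with a stem: foot 22 mm diameter and 12 mm high, on it an upright stem about 12 mm in diameter up to 28 mm; grip the stem; 20 g. Loose, stands upright on the bench; origin: centre of its underside; z up; round about z.
- loupe: Black eye loupe like a small tapered cup, 34 mm diameter at its wide top, 30 mm tall, standing on its narrower end; 25 g. Loose, stands upright on the bench; origin: centre of its underside; z up; round about z.
- flat_die: Flat white nylon press die, a plain disc 29 mm in diameter and 14 mm high; not wanted. Loose, stands upright on the bench; origin: centre of its underside; z up; round about z.
- barrel: Small brass mainspring barrel, a disc 22 mm in diameter and 10 mm high; not wanted. Loose, stands upright on the bench; origin: centre of its underside; z up; round about z.
There are look-alikes about, which are no part of the job. Leave any purple look-alike of the dropper alone.

How it is judged:
By the outcome, as a careful person would: the job done as asked, in the order asked, and still so for the second after the job is handed in, with the robot touching nothing.
It also fails if it takes over 109 s, if anything falls off the work surface, if the arm or the gripper's body presses on something with over 40 N, if the wrist force passes 120 N, or if a joint passes its speed limit or range.

## Working session

There is one attempt and no reset: what is moved stays moved. The work goes in short steps, Python scripts to look and compute and a tool call to move; the robot and the scene stay as the last step left them, time stands still between calls to the robot, and variables do not carry over. Pictures are saved under pics/ and viewed, at most 14 in all, crops included, and the job is handed in when it is done.

Besides the shell and the picture viewer there is one more tool, called after "Call:" by a JSON object that holds its "op" and its "data". play_rows: Moves the arm, as the interface text tells. Its arguments: {"type":"object","properties":{"motion":{"type":"array"},"fingers":{"type":"number"}},"required":["motion"]}

```bash
mkdir -p pics; cat > h.py <<'E'
from rig import bot, imaging, finder
import numpy as np, cv2
def cap(n,f=None):
    c=imaging.capture(n)
    if f: cv2.imwrite('pics/'+f,c['frame'][:,:,::-1])
    return c
def proj(c,X):
    p=np.array(c['R'])@np.array(X,float)+np.array(c['t']); p=np.array(c['camera_matrix'])@p; return p[:2]/p[2]
def ray(c,uv,z):
    R=np.array(c['R']);t=np.array(c['t']);o=-R.T@t
    d=R.T@np.linalg.inv(np.array(c['camera_matrix']))@np.array([uv[0],uv[1],1.]); return o+d*(z-o[2])/d[2]
E
python3 - <<'E'
from h import *
cs={n:cap(n,n+'0.png') for n in('scene','top')}
for n,c in cs.items():
    print(n,'cam at',(-np.array(c['R']).T@np.array(c['t'])).round(3))
    for o in 'blue_tray yellow_tray dropper oil_cup lacquer stem_die loupe flat_die barrel'.split():
        for r in finder.recognise(n,o)[:4]: print(o,np.round(r['at'],3),round(r['confidence'],2),proj(c,r['at']).round())
print(bot.read_state())
E
```

```text
scene cam at [ 0.202 -0.526  0.699]
dropper [0.367 0.086 0.046] 0.63 [217. 220.]
lacquer [0.433 0.278 0.039] 0.91 [215. 154.]
stem_die [0.425 0.201 0.014] 0.32 [225. 186.]
loupe [0.508 0.254 0.021] 0.59 [252. 158.]
flat_die [0.427 0.2   0.012] 0.49 [226. 187.]
top cam at [0.335 0.073 1.08 ]
blue_tray [ 0.594 -0.155  0.007] 0.86 [376. 176.]
yellow_tray [ 0.457 -0.13   0.011] 0.71 [365. 238.]
yellow_tray [0.582 0.087 0.019] 0.64 [263. 178.]
dropper [0.372 0.095 0.048] 0.54 [257. 276.]
oil_cup [0.582 0.086 0.019] 0.79 [264. 178.]
lacquer [0.435 0.284 0.034] 0.76 [166. 244.]
stem_die [0.432 0.287 0.033] 0.54 [164. 246.]
stem_die [0.601 0.184 0.009] 0.47 [219. 169.]
stem_die [ 0.457 -0.132  0.006] 0.35 [365. 239.]
loupe [0.512 0.266 0.01 ] 0.6 [179. 209.]
flat_die [0.431 0.206 0.011] 0.69 [205. 248.]
barrel [0.534 0.153 0.004] 0.41 [232. 201.]
{'time_s': 1.0, 'joint_positions': array([ 5.95021620e+01,  3.02212356e+01,  8.20861966e+01, -1.09802536e-03,
        6.76910825e+01, -1.02278058e+01]), 'qvel': array([-0.02062119,  0.06698125,  0.03524865, -0.0867861 , -0.01790608,
       -0.02587988]), 'tau': array([-5.54669987e-04, -4.40026188e+01, -1.76984310e+01,  6.33072574e-02,
        5.03974990e-02, -1.22062531e-06]), 'position': array([0.21650153, 0.58628499, 0.23958113]), 'tcp_rot': array([[-9.38072787e-01,  3.46438228e-01,  2.84335834e-05],
       [ 3.46438229e-01,  9.38072787e-01,  1.33397794e-05],
       [-2.20513613e-05,  2.23641643e-05, -1.00000000e+00]]), 'force': array([ 0.92557866, -0.65376531,  0.4683149 ]), 'moment': array([0.01318053, 0.02436386, 0.01424653]), 'grasp_force': 0.0, 'opening': 1.0003031748999982}
```

View pics/top0.png

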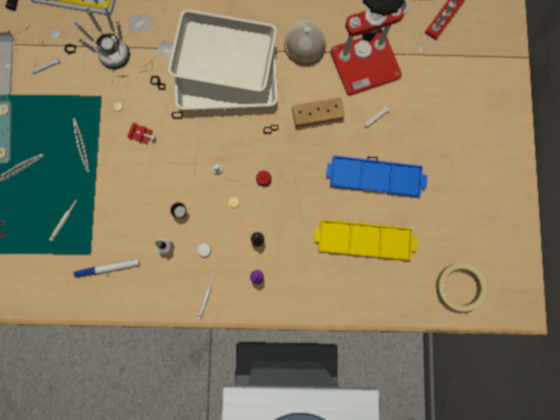

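View pics/scene0.png

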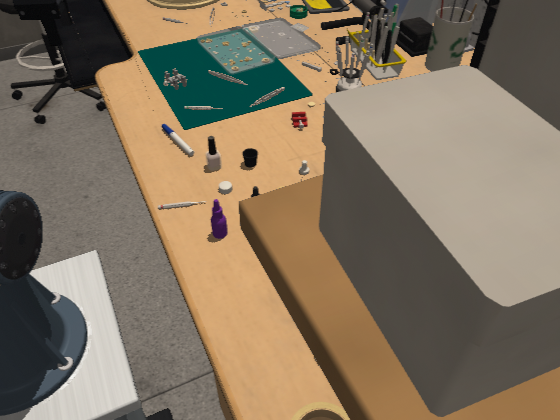

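Candidates for each item, in top view pixels:
- **Dropper:** brown one with black top at (257,240). The purple one at (257,277) is the look-alike.
- **Oil cup:** red one at (263,178). The red clip at (141,133) is not it.
- **Lacquer:** (164,246).
- **Stem die:** (217,169). The plain disc at (204,250) is the flat die.
- **Loupe:** (179,211).
- **Barrel:** (234,203).

The scene camera's view of the trays is blocked by a box close to the lens. Next is a close crop of the stock, plus the tray fits.

```bash
python3 - <<'E'
from h import *
c=cap('top'); f=c['frame']; 
x0,y0,s=145,155,5
im=cv2.resize(f[y0:y0+119,x0:x0+150,::-1],None,fx=s,fy=s,interpolation=cv2.INTER_CUBIC)
for u in range(150,295,10): cv2.line(im,((u-x0)*s,0),((u-x0)*s,8 if u%50 else 25),(255,0,0),1)
for v in range(160,274,10): cv2.line(im,(0,(v-y0)*s),(8 if v%50 else 25,(v-y0)*s),(255,0,0),1)
cv2.imwrite('pics/crop1.png',im)
h=cv2.cvtColor(f,cv2.COLOR_RGB2HSV)
for n,lo,hi,box in(('blue',105,125,(300,140,440,210)),('yel',25,33,(300,210,430,270))):
    m=cv2.inRange(h,(lo,190,90),(hi,255,255)); b=np.zeros_like(m); b[box[1]:box[3],box[0]:box[2]]=1; m*=b
    k,l,st,_=cv2.connectedComponentsWithStats(m); i=1+st[1:,4].argmax(); m=(l==i).astype('uint8')
    p=np.argwhere(m)[:,::-1]; W=np.array([ray(c,q,.013)[:2] for q in p])
    mu=W.mean(0); w,v=np.linalg.eigh(np.cov((W-mu).T)); d=v[:,1]*np.sign(v[1,1])
    Rm=np.array([v[:,0],v[:,1]]); e=(W-mu)@Rm.T
    r=cv2.minAreaRect(((W)*1000).astype('float32'))
    print(n,mu.round(4),'ydir',d.round(3),'extent',np.ptp(e,axis=0).round(3),'mid',(mu+((e.max(0)+e.min(0))/2)@Rm).round(4),r)
print(np.array(c['camera_matrix']).round(1))
E
```

```text
blue [ 0.5932 -0.1554] ydir [0.1   0.995] extent [0.066 0.211] mid [ 0.5934 -0.1562] ((593.4022216796875, -156.25027465820312), (210.79034423828125, 65.52009582519531), 84.25318908691406)
yel [ 0.455  -0.1306] ydir [0.076 0.997] extent [0.068 0.216] mid [ 0.455  -0.1306] ((454.9936828613281, -130.5636444091797), (216.03265380859375, 67.6026382446289), 85.75105285644531)
[[509.3   0.  274.3]
 [  0.  509.3 211. ]
 [  0.    0.    1. ]]
```

View pics/crop1.png

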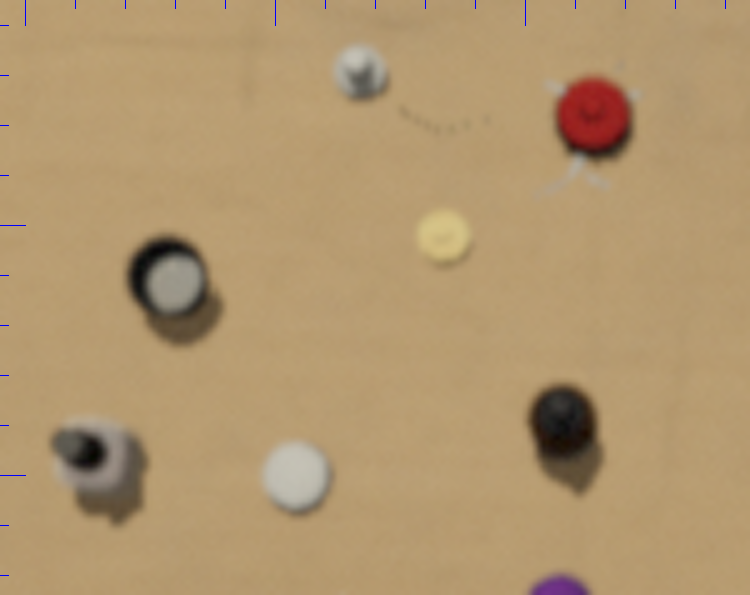

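The crop confirms the choices: brown/black dropper at (257,239), purple one separate at the bottom edge, red cup (264,178), stem die (217,169), loupe (179,210), lacquer (164,246), flat die (204,250) and barrel (234,202).

```bash
cat >> h.py <<'E'
def rows(target, yaw=None):
    "target TCP -> shift in tool axes from current, wz to reach tool-y angle yaw (deg)"
    s=bot.read_state(); R=np.array(s['tcp_rot']); d=R.T@(np.array(target)-s['position'])
    ya=np.degrees(np.arctan2(R[1,1],R[0,1]))
    return d.round(4), None if yaw is None else round(-(yaw-ya),2)
E
python3 - <<'E'
from h import *
c=cap('top')
for n,u,v,z in(('drop',563,419,.045),('oil',594,114,.022),('lac',94,455,.046),('stem',361,72,.012),('loupe',168,276,.03),('flat',297,476,.014)):
    print(n,ray(c,(145+u/5,155+v/5),z).round(4))
P=ray(c,(257.6,238.8),.045)
print(rows([P[0]-.0,P[1],.24]))
cap('wrist','w0.png'); 
w=cap('wrist'); R=np.array(w['R']);s=bot.read_state();T=np.array(s['tcp_rot'])
print('cam in tool',T.T@((-R.T@w['t'])-s['position']),'\n',(R@T).round(2))
E
```

```text
drop [0.4483 0.0957 0.045 ]
oil [0.5814 0.0862 0.022 ]
lac [0.4296 0.2856 0.046 ]
stem [0.6001 0.187  0.012 ]
loupe [0.5065 0.2622 0.03  ]
flat [0.4255 0.207  0.014 ]
(array([-0.3874, -0.3798, -0.0004]), None)
cam in tool [ 0.07415779 -0.00022721 -0.1438436 ] 
 [[ 0.    1.   -0.  ]
 [-0.96  0.   -0.27]
 [-0.27  0.    0.96]]
```

View pics/w0.png

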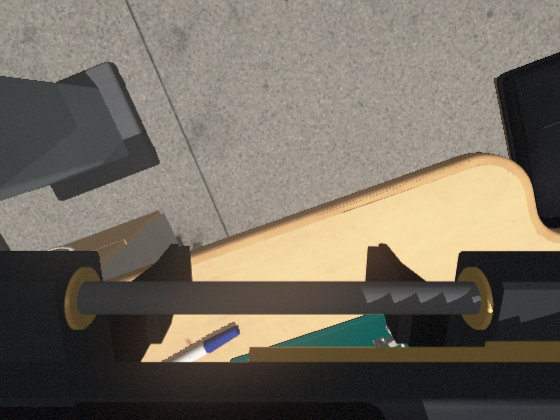

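Call:
{"op": "play_rows", "data": {"motion": [[[-0.23,-0.226,0.02,0,0,0],[-0.23,-0.226,0.02,0,0,0],[-0.23,-0.226,0.02,0,0,0],[-0.23,-0.226,0.02,0,0,0],[-0.23,-0.226,0.02,0,0,0],[-0.23,-0.226,0.02,0,0,0],[-0.23,-0.226,0.02,0,0,0],[-0.23,-0.226,0.02,0,0,0]]], "fingers": 0.06}}

```text
time_s: 1.87
position: [0.3547, 0.2921, 0.2196]
tcp_rot: [[-0.938, 0.347, 0.001], [0.347, 0.938, -0.001], [-0.001, -0.0, -1.0]]
force: [-0.0, -0.1, -0.7]
opening: 0.692
grasp_force: 0.0
```

Call:
{"op": "play_rows", "data": {"motion": [[[-0.157,-0.154,0.02,0,0,0],[-0.157,-0.154,0.02,0,0,0],[-0.157,-0.154,0.02,0,0,0],[-0.157,-0.154,0.02,0,0,0],[-0.157,-0.154,0.02,0,0,0],[-0.157,-0.154,0.02,0,0,0],[-0.157,-0.154,0.02,0,0,0]]]}}

```text
time_s: 2.45
position: [0.4503, 0.0926, 0.1996]
tcp_rot: [[-0.936, 0.351, 0.002], [0.351, 0.936, -0.001], [-0.002, 0.0, -1.0]]
force: [-0.4, -0.1, -0.4]
opening: 0.693
grasp_force: 0.0
```

```bash
python3 - <<'E'
from h import *
s=bot.read_state();print(s['time_s'],s['position'],s['force'],s['opening'],s['joint_positions'])
c=cap('wrist','w1.png')
for r in finder.recognise('wrist','dropper'):print(r['at'],r['confidence'],proj(c,r['at']))
for z in(0,.02,.045): print(proj(c,[.448,.0957,z]))
print(rows([.448,.0957,.045]))
E
```

```text
2.45 [0.45031773 0.09261089 0.19958228] [-0.42378513 -0.0860245  -0.36978047] 0.6926699620448235 [-2.32712234e+00  2.11431076e+01  1.07708528e+02 -4.61011495e-02
  5.10241635e+01 -7.17214528e+01]
[0.3751, 0.0953, 0.0659] 0.89 [246.95779618 114.42207564]
[0.4415, 0.0967, 0.0484] 0.72 [279.40424765 189.27015751]
[280.61365034 185.10780248]
[280.74964845 189.47643382]
[280.94368889 195.70954367]
(array([-0.0003,  0.0003,  0.1545]), None)
```

View pics/w1.png

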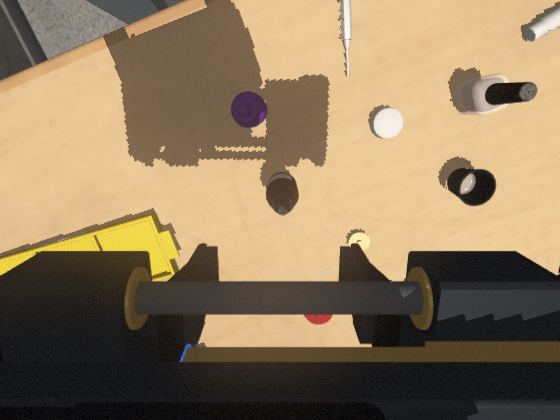

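The picture shows the dropper at (282,190) right where (0.448, 0.096) projects; the purple one is clear at (248,110). Descending and gripping with the fingertips 28 mm up, so the gripper body clears the 90 mm top.

Call:
{"op": "play_rows", "data": {"motion": [[[0,0,0.04,0,0,0],[0,0,0.08,0,0,0],[0,0,0.115,0,0,0],[0,0,0.14,0,0,0],[0,0,0.154,0,0,0],[0,0,0.154,0,0,0],[0,0,0.154,0,0,0],[0,0,0.154,0,0,0]]]}}

```text
time_s: 3.22
position: [0.4481, 0.0967, 0.0464]
tcp_rot: [[-0.939, 0.345, 0.001], [0.345, 0.939, 0.0], [-0.001, 0.0, -1.0]]
force: [-0.3, 0.3, -0.1]
opening: 0.69
grasp_force: 0.0
```

Call:
{"op": "play_rows", "data": {"motion": [[[0,0,0,0,0,0],[0,0,0,0,0,0],[0,0,0,0,0,0],[0,0,0,0,0,0],[0,0,0,0,0,0],[0,0,0,0,0,0],[0,0,0,0,0,0],[0,0,0,0,0,0]]], "fingers": 0.015}}

```text
time_s: 3.88
position: [0.4481, 0.0957, 0.0457]
tcp_rot: [[-0.938, 0.347, 0.0], [0.347, 0.938, -0.0], [-0.0, 0.0, -1.0]]
force: [-0.5, -0.4, 2.1]
opening: 0.318
grasp_force: 30.0
```

Call:
{"op": "play_rows", "data": {"motion": [[[0,0,-0.03,0,0,0],[0,0,-0.065,0,0,0],[0,0,-0.1,0,0,0],[0,0,-0.1,0,0,0]]]}}

```text
time_s: 4.22
position: [0.4511, 0.0958, 0.1502]
tcp_rot: [[-0.938, 0.346, 0.01], [0.346, 0.938, -0.0], [-0.01, 0.003, -1.0]]
force: [0.7, 0.1, -0.0]
opening: 0.318
grasp_force: 29.9
```

```bash
python3 - <<'E'
from h import *
s=bot.read_state();print(s['time_s'],s['position'],s['opening'],s['grasp_force'])
print(rows([.5934,-.156,.145],0))
E
```

```text
4.2167 [0.45113931 0.09576382 0.15023965] 0.31791754803693767 29.949469607672654
(array([-0.2206, -0.187 ,  0.0068]), np.float64(69.75))
```

Call:
{"op": "play_rows", "data": {"motion": [[[-0.028,-0.023,0,0,0,7],[-0.056,-0.046,0,0,0,14],[-0.084,-0.07,0,0,0,21],[-0.112,-0.093,0,0,0,28],[-0.14,-0.116,0,0,0,35],[-0.168,-0.14,0,0,0,42],[-0.196,-0.163,0,0,0,49],[-0.2235,-0.186,0,0,0,56]]]}}

```text
time_s: 4.88
position: [0.5931, -0.1577, 0.1444]
tcp_rot: [[-0.231, 0.973, -0.002], [0.973, 0.231, 0.001], [0.001, -0.001, -1.0]]
force: [0.6, 0.8, -0.7]
opening: 0.315
grasp_force: 29.9
```

Call:
{"op": "play_rows", "data": {"motion": [[[0,0,0,0,0,7],[0,0,0,0,0,14],[0,0,0,0,0,19.5],[0,0,0,0,0,19.5],[0,0,0,0,0,19.5],[0,0,0,0,0,19.5],[0,0,0,0,0,19.5],[0,0,0,0,0,19.5]]]}}

```text
time_s: 5.55
position: [0.593, -0.1559, 0.1454]
tcp_rot: [[0.099, 0.995, -0.0], [0.995, -0.099, 0.0], [0.0, -0.0, -1.0]]
force: [0.5, 0.9, -0.8]
opening: 0.316
grasp_force: 29.9
```

```bash
python3 - <<'E'
from h import *
s=bot.read_state();print(s['time_s'],s['position'],s['opening'],s['grasp_force'],s['joint_positions'].round(1))
print(rows([.5934,-.156,.055],-6))
cap('wrist','w2.png');c=cap('top','t2.png')
from h import finder
for r in finder.recognise('top','dropper'):print(r['at'],r['confidence'])
E
```

```text
5.55 [ 0.59300017 -0.15592981  0.14544588] 0.3160199485313982 29.94945685582934 [-25.2  36.   88.6  -0.   55.4 -19.5]
(array([-0.    ,  0.0004,  0.0904]), np.float64(0.3))
```

View pics/w2.png

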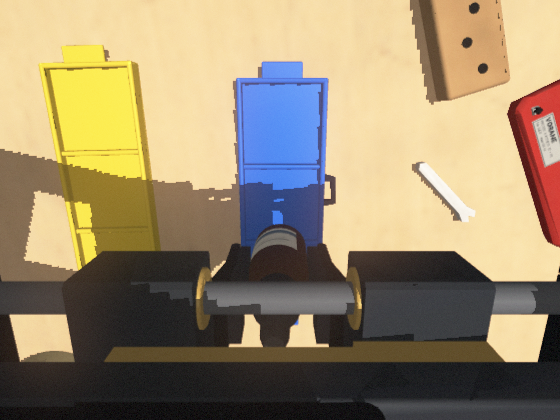

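Wrist view: blue tray straight in view, far corners near (236,80) and (328,80), dropper held upright. Checking those corners against the tray pose.

```bash
python3 - <<'E'
from h import *
c=cap('wrist')
for n,A,B in(('blue',(236,80),(328,80)),('yel',(41,66),(137,62))):
    a=ray(c,A,.015)[:2];b=ray(c,B,.015)[:2];d=(b-a)/np.linalg.norm(b-a);y=np.array([-d[1],d[0]])
    if y[1]<0:y=-y
    print(n,np.linalg.norm(b-a),'ydir',y.round(3),'centre',((a+b)/2-.098*y).round(4))
E
```

```text
blue 0.06712704554798857 ydir [0.1   0.995] centre [ 0.5944 -0.1593]
yel 0.06976391319410469 ydir [0.061 0.998] centre [ 0.4606 -0.1349]
```

Call:
{"op": "play_rows", "data": {"motion": [[[-0.002,0.001,0.03,0,0,0],[-0.002,0.001,0.055,0,0,0],[-0.002,0.001,0.075,0,0,0],[-0.002,0.001,0.085,0,0,0],[-0.002,0.001,0.09,0,0,0],[-0.002,0.001,0.091,0,0,0],[-0.002,0.001,0.091,0,0,0],[-0.002,0.001,0.091,0,0,0]]]}}

```text
time_s: 6.42
position: [0.5948, -0.1587, 0.0557]
tcp_rot: [[0.1, 0.995, 0.002], [0.995, -0.1, -0.001], [-0.001, 0.002, -1.0]]
force: [-0.4, -0.4, -0.7]
opening: 0.318
grasp_force: 30.0
```

Call:
{"op": "play_rows", "data": {"motion": [[[0,0,0,0,0,0],[0,0,0,0,0,0],[0,0,0,0,0,0],[0,0,0,0,0,0],[0,0,0,0,0,0],[0,0,0,0,0,0]]], "fingers": 0.055}}

```text
time_s: 6.92
position: [0.5939, -0.1583, 0.0547]
tcp_rot: [[0.101, 0.995, 0.0], [0.995, -0.101, -0.0], [-0.0, 0.0, -1.0]]
force: [0.4, 0.6, -1.0]
opening: 0.616
grasp_force: 0.0
```

Call:
{"op": "play_rows", "data": {"motion": [[[0,0,-0.02,0,0,0],[0,0,-0.05,0,0,0],[0,0,-0.085,0,0,0],[0,0,-0.12,0,0,0],[0,0,-0.145,0,0,0],[0,0,-0.145,0,0,0]]]}}

```text
time_s: 7.42
position: [0.5973, -0.1597, 0.2059]
tcp_rot: [[0.1, 0.995, 0.011], [0.995, -0.1, -0.005], [-0.004, 0.012, -1.0]]
force: [0.6, -0.6, 0.0]
opening: 0.632
grasp_force: 0.0
```

```bash
python3 - <<'E'
from h import *
s=bot.read_state();print(s['time_s'],s['position'],s['opening'])
print(rows([.5814,.0862,.2],0))
cap('wrist','w3.png')
E
```

```text
7.4167 [ 0.59734327 -0.15970656  0.20591174] 0.6317878757737171
(array([ 0.2431, -0.0406,  0.0044]), np.float64(-5.76))
```

View pics/w3.png

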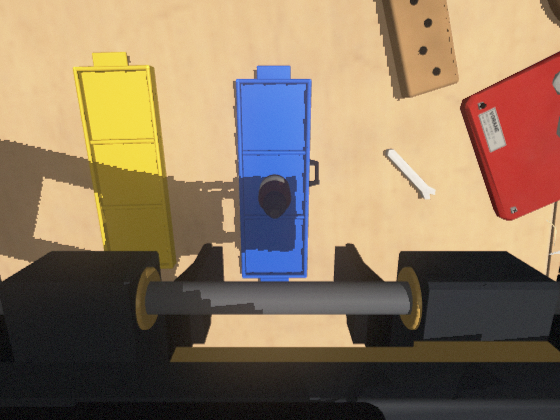

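The dropper stands upright in the blue middle compartment (275,195). Now the oil cup.

Call:
{"op": "play_rows", "data": {"motion": [[[0.035,-0.005,0,0,0,0],[0.07,-0.01,0,0,0,0],[0.105,-0.016,0,0,0,0],[0.14,-0.022,0,0,0,0],[0.175,-0.028,0,0,0,0],[0.21,-0.033,0,0,0,0],[0.242,-0.037,0,0,0,0],[0.242,-0.037,0,0,0,0]]]}}

```text
time_s: 8.13
position: [0.579, 0.0919, 0.1977]
tcp_rot: [[0.095, 0.995, -0.004], [0.995, -0.095, 0.003], [0.002, -0.005, -1.0]]
force: [-0.4, -0.3, -0.6]
opening: 0.639
grasp_force: 0.0
```

Call:
{"op": "play_rows", "data": {"motion": [[[0,0,0.02,0,0,0],[0,0,0.04,0,0,0],[0,0,0.05,0,0,0],[0,0,0.05,0,0,0],[0,0,0.05,0,0,0]]]}}

```text
time_s: 8.55
position: [0.5807, 0.0857, 0.1483]
tcp_rot: [[0.101, 0.995, -0.003], [0.995, -0.101, 0.0], [-0.0, -0.003, -1.0]]
force: [0.8, -0.3, 0.1]
opening: 0.629
grasp_force: 0.0
```

```bash
cat >> h.py <<'E'
def circ(c,lo,hi,z,near,rad=60):
    "centroid/min circle of HSV blob nearest expected pixel, on plane z"
    h=cv2.cvtColor(c['frame'],cv2.COLOR_RGB2HSV); m=cv2.inRange(h,lo,hi)
    k,l,st,ce=cv2.connectedComponentsWithStats(m)
    ok=[i for i in range(1,k) if st[i,4]>150 and np.hypot(*(ce[i]-near))<rad]
    for i in sorted(ok,key=lambda i:-st[i,4])[:3]:
        (u,v),r=cv2.minEnclosingCircle(np.argwhere(l==i)[:,::-1].astype('float32'))
        a=ray(c,ce[i],z);b=ray(c,(u,v),z); w=np.linalg.norm(ray(c,(u+r,v),z)-b)*2
        print('cent',ce[i].round(),a.round(4),'circ',b.round(4),'diam',w.round(4),'box',st[i])
E
python3 - <<'E'
from h import *
s=bot.read_state();print(s['time_s'],s['position'])
c=cap('wrist','w4.png'); e=proj(c,[.5814,.0862,.022]); print(e)
circ(c,(0,150,60),(8,255,255),.022,e)
for r in finder.recognise('wrist','oil_cup'):print(r['at'],r['confidence'])
print(rows([.5814,.0862,.0315]))
E
```

```text
8.55 [0.58066618 0.08570815 0.14834139]
[281.00123644 206.39854459]
[0.5841, 0.092, 0.0207] 0.61
(array([ 0.0004, -0.0007,  0.1185]), None)
```

```bash
cat >> h.py <<'E'
def outl(cam,c,name,z):
    for o in finder.outline_of(cam,name)[:2]:
        p=np.argwhere(o['pixels'])[:,::-1].astype('float32')
        (u,v),r=cv2.minEnclosingCircle(p); b=ray(c,(u,v),z)
        print(name,round(o['confidence'],2),'cent',p.mean(0).round(),ray(c,p.mean(0),z).round(4),'circ',(round(u),round(v)),b.round(4),'diam',(2*np.linalg.norm(ray(c,(u+r,v),z)-b)).round(4))
E
python3 - <<'E'
from h import *
c=cap('wrist'); outl('wrist',c,'oil_cup',.02)
f=c['frame']; print(f[206,281],cv2.cvtColor(f[206:207,281:282],cv2.COLOR_RGB2HSV))
circ(c,(165,120,40),(180,255,255),.022,np.array([281,206]));circ(c,(0,120,40),(8,255,255),.022,np.array([281,206]))
E
```

```text
oil_cup 0.7 cent [282. 200.] [0.5841 0.0902 0.02  ] circ (281, 200) [0.5838 0.0901 0.02  ] diam 0.035
[96 54 45] [[[  5 135  96]]]
cent [282. 202.] [0.5841 0.0892 0.022 ] circ [0.5841 0.0898 0.022 ] diam 0.0313 box [ 262  183   40   39 1155]
```

View pics/w4.png

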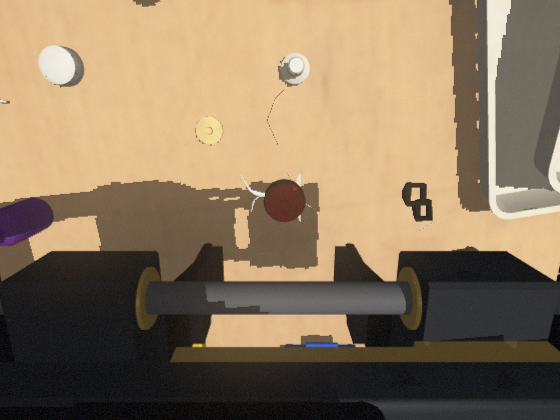

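The red lid is at (284,201), 31 mm wide as it should be, near (0.583, 0.0885).

Call:
{"op": "play_rows", "data": {"motion": [[[0.0025,0.001,0.03,0,0,0],[0.0025,0.001,0.06,0,0,0],[0.0025,0.001,0.09,0,0,0],[0.0025,0.001,0.107,0,0,0],[0.0025,0.001,0.115,0,0,0],[0.0025,0.001,0.1185,0,0,0],[0.0025,0.001,0.1185,0,0,0],[0.0025,0.001,0.1185,0,0,0]]]}}

```text
time_s: 9.42
position: [0.5838, 0.0885, 0.0323]
tcp_rot: [[0.101, 0.995, 0.003], [0.995, -0.101, -0.0], [0.0, 0.003, -1.0]]
force: [-0.9, -0.0, 0.4]
opening: 0.635
grasp_force: 0.0
```

Call:
{"op": "play_rows", "data": {"motion": [[[0,0,0,0,0,0],[0,0,0,0,0,0],[0,0,0,0,0,0],[0,0,0,0,0,0],[0,0,0,0,0,0],[0,0,0,0,0,0],[0,0,0,0,0,0],[0,0,0,0,0,0]]], "fingers": 0.015}}

```text
time_s: 10.08
position: [0.5831, 0.0886, 0.0315]
tcp_rot: [[0.101, 0.995, 0.001], [0.995, -0.101, -0.0], [0.0, 0.001, -1.0]]
force: [-0.7, 0.0, 4.2]
opening: 0.324
grasp_force: 29.8
```

Call:
{"op": "play_rows", "data": {"motion": [[[0,0,-0.01,0,0,0],[0,0,-0.03,0,0,0],[0,0,-0.055,0,0,0],[0,0,-0.08,0,0,0],[0,0,-0.1,0,0,0],[0,0,-0.1,0,0,0],[0,0,-0.1,0,0,0]]]}}

```text
time_s: 10.67
position: [0.5831, 0.0886, 0.1324]
tcp_rot: [[0.1, 0.995, 0.002], [0.995, -0.1, -0.0], [0.0, 0.002, -1.0]]
force: [-0.0, -0.4, -0.6]
opening: 0.326
grasp_force: 29.4
```

```bash
python3 - <<'E'
from h import *
s=bot.read_state();print(s['time_s'],s['position'],s['opening'],s['grasp_force'])
y=np.array([.1,.995]);t=np.array([.594,-.158])+.064*y; print(t,rows([*t,.13],-6))
c=cap('wrist','w5.png');outl('wrist',c,'oil_cup',.11)
E
```

```text
10.6667 [0.5830722  0.08862245 0.13235851] 0.32625029106003955 29.42251399392262
[ 0.6004  -0.09432] (array([-0.1803,  0.0356,  0.0024]), np.float64(0.23))
oil_cup 0.82 cent [279. 256.] [0.5826 0.0915 0.11  ] circ (278, 260) [0.5823 0.089  0.11  ] diam 0.0345
```

Call:
{"op": "play_rows", "data": {"motion": [[[-0.025,0.005,0,0,0,0],[-0.055,0.011,0,0,0,0],[-0.085,0.017,0,0,0,0],[-0.115,0.023,0,0,0,0],[-0.145,0.029,0,0,0,0],[-0.17,0.034,0,0,0,0],[-0.18,0.0355,0,0,0,0],[-0.18,0.0355,0,0,0,0]]]}}

```text
time_s: 11.43
position: [0.5994, -0.0963, 0.1295]
tcp_rot: [[0.104, 0.995, -0.002], [0.995, -0.104, 0.0], [0.0, -0.002, -1.0]]
force: [1.0, 0.7, 0.3]
opening: 0.325
grasp_force: 29.4
```

Call:
{"op": "play_rows", "data": {"motion": [[[0,0,0.02,0,0,0],[0,0,0.045,0,0,0],[0,0,0.065,0,0,0],[0,0,0.08,0,0,0],[0,0,0.087,0,0,0],[0,0,0.091,0,0,0],[0,0,0.091,0,0,0],[0,0,0.091,0,0,0]]]}}

```text
time_s: 12.1
position: [0.6, -0.0929, 0.0404]
tcp_rot: [[0.099, 0.995, 0.0], [0.995, -0.099, 0.0], [0.0, 0.0, -1.0]]
force: [-0.1, 0.1, -0.3]
opening: 0.33
grasp_force: 29.4
```

Call:
{"op": "play_rows", "data": {"motion": [[[0,0,0,0,0,0],[0,0,0,0,0,0],[0,0,0,0,0,0],[0,0,0,0,0,0],[0,0,0,0,0,0],[0,0,0,0,0,0]]], "fingers": 0.05}}

```text
time_s: 12.6
position: [0.5999, -0.0941, 0.0401]
tcp_rot: [[0.101, 0.995, 0.0], [0.995, -0.101, -0.0], [-0.0, 0.0, -1.0]]
force: [0.4, -0.0, -0.2]
opening: 0.563
grasp_force: 0.0
```

Call:
{"op": "play_rows", "data": {"motion": [[[0,0,-0.02,0,0,0],[0,0,-0.05,0,0,0],[0,0,-0.085,0,0,0],[0,0,-0.12,0,0,0],[0,0,-0.16,0,0,0],[0,0,-0.16,0,0,0],[0,0,-0.16,0,0,0]]]}}

```text
time_s: 13.18
position: [0.6016, -0.0947, 0.2032]
tcp_rot: [[0.101, 0.995, 0.007], [0.995, -0.101, -0.002], [-0.002, 0.007, -1.0]]
force: [0.3, -0.4, -0.6]
opening: 0.574
grasp_force: 0.0
```

```bash
python3 - <<'E'
from h import *
s=bot.read_state();print(s['time_s'],s['position'],s['opening'])
print(rows([.4296,.2856,.2],0))
c=cap('wrist','w6.png');outl('wrist',c,'oil_cup',.03);outl('wrist',c,'dropper',.05)
E
```

```text
13.1833 [ 0.60159395 -0.09469222  0.20320739] 0.5736710662349943
(array([ 0.3611, -0.2094,  0.0012]), np.float64(-5.77))
oil_cup 0.77 cent [275. 190.] [ 0.5993 -0.0914  0.03  ] circ (276, 190) [ 0.5994 -0.0912  0.03  ] diam 0.035
dropper 0.74 cent [278. 261.] [ 0.5951 -0.1521  0.05  ] circ (278, 260) [ 0.5954 -0.152   0.05  ] diam 0.0391
dropper 0.43 cent [4. 7.] [0.4123 0.0728 0.05  ] circ (4, 8) [0.4121 0.0719 0.05  ] diam 0.014
```

View pics/w6.png

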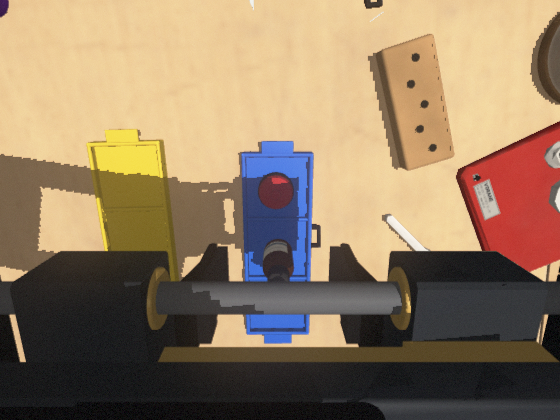

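Both blue-tray items are in place: cup at (275,190), dropper at (278,260). Next, the lacquer.

Call:
{"op": "play_rows", "data": {"motion": [[[0.026,-0.015,0,0,0,0],[0.056,-0.032,0,0,0,0],[0.086,-0.05,0,0,0,0],[0.116,-0.067,0,0,0,0],[0.146,-0.084,0,0,0,0],[0.176,-0.101,0,0,0,0],[0.206,-0.119,0,0,0,0],[0.236,-0.136,0,0,0,0]]], "fingers": 0.06}}

```text
time_s: 14.0
position: [0.486, 0.1556, 0.1981]
tcp_rot: [[0.101, 0.995, -0.005], [0.995, -0.101, -0.0], [-0.001, -0.005, -1.0]]
force: [0.4, -0.3, -0.3]
opening: 0.69
grasp_force: 0.0
```

Call:
{"op": "play_rows", "data": {"motion": [[[0.03,-0.017,0,0,0,0],[0.06,-0.034,0,0,0,0],[0.09,-0.052,0,0,0,0],[0.115,-0.066,0,0,0,0],[0.125,-0.072,0,0,0,0],[0.125,-0.072,0,0,0,0],[0.125,-0.072,0,0,0,0]]]}}

```text
time_s: 14.58
position: [0.4288, 0.2857, 0.199]
tcp_rot: [[0.099, 0.995, -0.002], [0.995, -0.099, -0.002], [-0.002, -0.002, -1.0]]
force: [0.4, -0.4, 0.0]
opening: 0.69
grasp_force: 0.0
```

```bash
python3 - <<'E'
from h import *
s=bot.read_state();print(s['time_s'],s['position'],s['opening'],s['joint_positions'].round(0))
c=cap('wrist','w7.png');outl('wrist',c,'lacquer',.04)
print(proj(c,[.4296,.2856,0]),proj(c,[.4296,.2856,.046]),proj(c,[.4296,.2856,.079]))
print(rows([.4296,.2856,.04]))
E
```

```text
14.5833 [0.42875693 0.28565124 0.19895846] 0.6903763126698801 [ 21.  25. 100.  -0.  55.  27.]
lacquer 0.87 cent [282. 188.] [0.4313 0.2932 0.04  ] circ (282, 189) [0.4311 0.2929 0.04  ] diam 0.0378
[280.70371876 187.45179995] [280.89670623 198.68200438] [281.0736272  208.97727694]
(array([ 9.000e-04, -1.000e-04,  1.594e-01]), None)
```

View pics/w7.png

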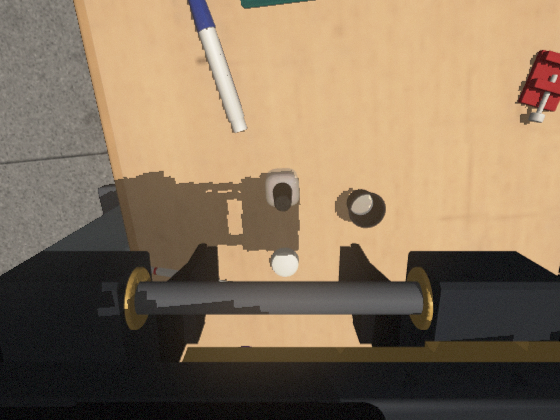

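The lacquer shows at (282,188) with the loupe at (365,208); the bottle is about 3 mm farther in y than first measured. Gripping.

Call:
{"op": "play_rows", "data": {"motion": [[[0.003,0.001,0.03,0,0,0],[0.003,0.001,0.065,0,0,0],[0.003,0.001,0.1,0,0,0],[0.003,0.001,0.13,0,0,0],[0.003,0.001,0.15,0,0,0],[0.003,0.001,0.158,0,0,0],[0.003,0.001,0.158,0,0,0],[0.003,0.001,0.158,0,0,0]]]}}

```text
time_s: 15.35
position: [0.4314, 0.2882, 0.0423]
tcp_rot: [[0.102, 0.995, 0.0], [0.995, -0.102, 0.0], [0.0, 0.0, -1.0]]
force: [0.6, -0.6, -0.6]
opening: 0.69
grasp_force: 0.0
```

Call:
{"op": "play_rows", "data": {"motion": [[[0,0,0,0,0,0],[0,0,0,0,0,0],[0,0,0,0,0,0],[0,0,0,0,0,0],[0,0,0,0,0,0],[0,0,0,0,0,0],[0,0,0,0,0,0],[0,0,0,0,0,0]]], "fingers": 0.015}}

```text
time_s: 16.02
position: [0.4308, 0.2891, 0.0426]
tcp_rot: [[0.101, 0.995, 0.001], [0.995, -0.101, 0.0], [0.0, 0.001, -1.0]]
force: [-0.2, 0.5, 5.5]
opening: 0.332
grasp_force: 30.0
```

Call:
{"op": "play_rows", "data": {"motion": [[[0,0,-0.01,0,0,0],[0,0,-0.035,0,0,0],[0,0,-0.065,0,0,0],[0,0,-0.095,0,0,0],[0,0,-0.12,0,0,0],[0,0,-0.12,0,0,0],[0,0,-0.12,0,0,0]]]}}

```text
time_s: 16.6
position: [0.4312, 0.2893, 0.1637]
tcp_rot: [[0.1, 0.995, 0.003], [0.995, -0.1, 0.001], [0.002, 0.003, -1.0]]
force: [-0.1, 0.0, -0.0]
opening: 0.335
grasp_force: 30.0
```

```bash
python3 - <<'E'
from h import *
s=bot.read_state();print(s['time_s'],s['position'],s['opening'],s['grasp_force'])
print(rows([.457,-.133,.161],-4))
c=cap('wrist','w8.png');outl('wrist',c,'lacquer',.15)
E
```

```text
16.6 [0.43118644 0.28926748 0.16373049] 0.3352301089324809 29.99983500223607
(array([-0.4175,  0.0681,  0.0023]), np.float64(-1.76))
lacquer 0.72 cent [278. 265.] [0.4305 0.291  0.15  ] circ (280, 279) [0.4303 0.2837 0.15  ] diam 0.0589
```

Call:
{"op": "play_rows", "data": {"motion": [[[-0.025,0.004,0,0,0,0],[-0.055,0.009,0,0,0,0],[-0.088,0.014,0,0,0,0],[-0.12,0.02,0,0,0,0],[-0.153,0.025,0,0,0,0],[-0.186,0.03,0,0,0,0],[-0.218,0.036,0,0,0,0],[-0.25,0.041,0,0,0,0]]]}}

```text
time_s: 17.37
position: [0.4449, 0.0347, 0.1606]
tcp_rot: [[0.101, 0.995, -0.004], [0.995, -0.101, 0.001], [0.0, -0.004, -1.0]]
force: [0.6, 0.3, -0.2]
opening: 0.334
grasp_force: 30.0
```

Call:
{"op": "play_rows", "data": {"motion": [[[-0.033,0.005,0,0,0,0],[-0.066,0.01,0,0,0,0],[-0.1,0.016,0,0,0,0],[-0.13,0.021,0,0,0,0],[-0.155,0.025,0,0,0,0],[-0.167,0.027,0,0,0,0],[-0.167,0.027,0,0,0,0],[-0.167,0.027,0,0,0,0]]]}}

```text
time_s: 18.03
position: [0.4552, -0.1321, 0.1611]
tcp_rot: [[0.102, 0.995, -0.003], [0.995, -0.102, 0.002], [0.002, -0.003, -1.0]]
force: [-0.4, 0.5, -0.8]
opening: 0.334
grasp_force: 30.0
```

```bash
cat >> h.py <<'E'
def yel(c):
    h=cv2.cvtColor(c['frame'],cv2.COLOR_RGB2HSV); m=cv2.inRange(h,(22,180,50),(35,255,255))
    k,l,st,_=cv2.connectedComponentsWithStats(m); i=1+st[1:,4].argmax(); print('box',st[i])
    return np.argwhere(l==i)[:,::-1]
E
python3 - <<'E'
from h import *
s=bot.read_state();print(s['time_s'],s['position'],s['grasp_force'])
c=cap('wrist','w9.png'); t=cap('top','t9.png')
for d in(np.array([.07,.9975]),):
  x=np.array([d[1],-d[0]])
  for sx in(-1,1): print('expected +y corner px',proj(c,[*(np.array([.457,-.133])+.098*d+.034*sx*x),.015]).round())
print(rows([.457,-.133,.05]))
E
```

```text
18.0333 [ 0.45524136 -0.13206191  0.16105718] 29.999893389176577
expected +y corner px [235.  80.]
expected +y corner px [323.  77.]
(array([-0.0021,  0.0023,  0.1114]), None)
```

View pics/w9.png

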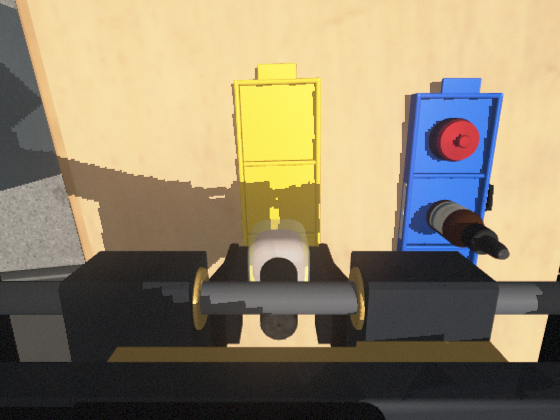

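Yellow tray corners at (235,83) and (321,79), within 3 px of the prediction; the lacquer is held upright over the middle. Placing it.

Call:
{"op": "play_rows", "data": {"motion": [[[-0.002,0,0.03,0,0,0],[-0.002,0,0.06,0,0,0],[-0.002,0,0.085,0,0,0],[-0.002,0,0.1,0,0,0],[-0.002,0,0.108,0,0,0],[-0.002,0,0.111,0,0,0],[-0.002,0,0.111,0,0,0],[-0.002,0,0.111,0,0,0]]]}}

```text
time_s: 18.8
position: [0.4564, -0.1341, 0.0517]
tcp_rot: [[0.099, 0.995, 0.001], [0.995, -0.099, -0.0], [-0.0, 0.001, -1.0]]
force: [-0.1, 0.5, 0.0]
opening: 0.337
grasp_force: 30.0
```

Call:
{"op": "play_rows", "data": {"motion": [[[0,0,0,0,0,0],[0,0,0,0,0,0],[0,0,0,0,0,0],[0,0,0,0,0,0],[0,0,0,0,0,0],[0,0,0,0,0,0]]], "fingers": 0.055}}

```text
time_s: 19.3
position: [0.4561, -0.1349, 0.0512]
tcp_rot: [[0.101, 0.995, 0.0], [0.995, -0.101, -0.0], [-0.0, 0.0, -1.0]]
force: [0.3, -0.3, 1.6]
opening: 0.618
grasp_force: 0.0
```

Call:
{"op": "play_rows", "data": {"motion": [[[0,0,-0.02,0,0,0],[0,0,-0.05,0,0,0],[0,0,-0.085,0,0,0],[0,0,-0.12,0,0,0],[0,0,-0.149,0,0,0],[0,0,-0.149,0,0,0],[0,0,-0.149,0,0,0]]]}}

```text
time_s: 19.88
position: [0.4569, -0.1353, 0.2017]
tcp_rot: [[0.101, 0.995, 0.004], [0.995, -0.101, -0.002], [-0.002, 0.004, -1.0]]
force: [-0.2, 0.3, -1.2]
opening: 0.632
grasp_force: 0.0
```

```bash
python3 - <<'E'
from h import *
s=bot.read_state();print(s['time_s'],s['position'],s['opening'])
c=cap('wrist','w10.png');outl('wrist',c,'lacquer',.03)
s=bot.read_state();print(s['position'],rows([.6,.187,.2]))
E
```

```text
19.8833 [ 0.45692866 -0.13530246  0.20171499] 0.6317435404896057
lacquer 0.87 cent [277. 192.] [ 0.4557 -0.1338  0.03  ] circ (277, 193) [ 0.4557 -0.1343  0.03  ] diam 0.041
[ 0.45526204 -0.13441465  0.19937662] (array([ 0.3344,  0.1116, -0.0006]), None)
```

Call:
{"op": "play_rows", "data": {"motion": [[[0.025,0.008,0,0,0,0],[0.055,0.018,0,0,0,0],[0.088,0.029,0,0,0,0],[0.12,0.04,0,0,0,0],[0.153,0.051,0,0,0,0],[0.186,0.062,0,0,0,0],[0.218,0.072,0,0,0,0],[0.25,0.083,0,0,0,0]]], "fingers": 0.045}}

```text
time_s: 20.65
position: [0.5627, 0.1073, 0.1975]
tcp_rot: [[0.1, 0.995, -0.005], [0.995, -0.1, -0.0], [-0.001, -0.005, -1.0]]
force: [0.0, -1.2, 0.9]
opening: 0.519
grasp_force: 0.0
```

Call:
{"op": "play_rows", "data": {"motion": [[[0.033,0.011,0,0,0,0],[0.06,0.02,0,0,0,0],[0.077,0.025,0.02,0,0,0],[0.084,0.028,0.04,0,0,0],[0.084,0.028,0.05,0,0,0],[0.084,0.028,0.05,0,0,0],[0.084,0.028,0.05,0,0,0]]]}}

```text
time_s: 21.23
position: [0.5986, 0.1856, 0.1481]
tcp_rot: [[0.101, 0.995, -0.005], [0.995, -0.101, -0.001], [-0.001, -0.005, -1.0]]
force: [-0.1, 0.1, -0.3]
opening: 0.515
grasp_force: 0.0
```

```bash
python3 - <<'E'
from h import *
s=bot.read_state();print(s['time_s'],s['position'],s['opening'],s['joint_positions'].round(0))
c=cap('wrist','w11.png');outl('wrist',c,'stem_die',.014)
e=proj(c,[.6,.187,.012]);print(e)
circ(c,(0,0,70),(180,70,255),.014,e,40)
cv2.imwrite('pics/w11c.png',cv2.resize(c['frame'][140:270,200:360,::-1],None,fx=4,fy=4,interpolation=cv2.INTER_CUBIC))
E
```

```text
21.2333 [0.59858137 0.18556968 0.14808287] 0.515459515046236 [ 7. 37. 86. -0. 57. 13.]
stem_die 0.76 cent [285. 198.] [0.6024 0.1908 0.014 ] circ (284, 198) [0.6023 0.1907 0.014 ] diam 0.0219
[281.99760654 201.85941573]
cent [284. 198.] [0.6022 0.1909 0.014 ] circ [0.602  0.1909 0.014 ] diam 0.0219 box [272 185  26  27 566]
```

View pics/w11c.png

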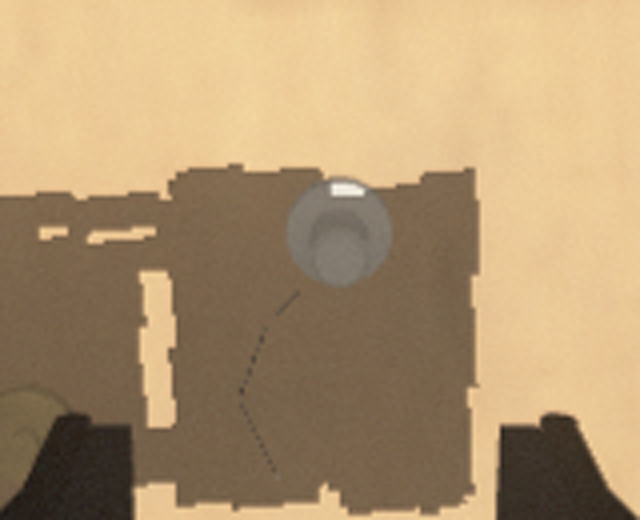

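Stem die centre at (285,198), 22 mm wide as specified, so near (0.6015, 0.190). Gripping the stem.

Call:
{"op": "play_rows", "data": {"motion": [[[0.003,0.001,0.03,0,0,0],[0.003,0.001,0.06,0,0,0],[0.003,0.001,0.09,0,0,0],[0.003,0.001,0.107,0,0,0],[0.003,0.001,0.115,0,0,0],[0.003,0.001,0.119,0,0,0],[0.003,0.001,0.119,0,0,0],[0.003,0.001,0.119,0,0,0]]]}}

```text
time_s: 22.0
position: [0.6026, 0.1891, 0.0326]
tcp_rot: [[0.101, 0.995, 0.003], [0.995, -0.101, 0.0], [0.001, 0.003, -1.0]]
force: [-0.8, 0.3, -0.1]
opening: 0.519
grasp_force: 0.0
```

Call:
{"op": "play_rows", "data": {"motion": [[[0,0,0,0,0,0],[0,0,0,0,0,0],[0,0,0,0,0,0],[0,0,0,0,0,0],[0,0,0,0,0,0],[0,0,0,0,0,0],[0,0,0,0,0,0],[0,0,0,0,0,0]]], "fingers": 0.0}}

```text
time_s: 22.67
position: [0.6014, 0.1893, 0.0312]
tcp_rot: [[0.1, 0.995, 0.0], [0.995, -0.1, 0.0], [0.0, 0.0, -1.0]]
force: [-1.0, 0.1, 1.4]
opening: 0.115
grasp_force: 30.0
```

Call:
{"op": "play_rows", "data": {"motion": [[[0,0,-0.01,0,0,0],[0,0,-0.035,0,0,0],[0,0,-0.065,0,0,0],[0,0,-0.095,0,0,0],[0,0,-0.12,0,0,0],[0,0,-0.13,0,0,0],[0,0,-0.13,0,0,0],[0,0,-0.13,0,0,0]]]}}

```text
time_s: 23.33
position: [0.601, 0.1892, 0.161]
tcp_rot: [[0.101, 0.995, 0.0], [0.995, -0.101, -0.0], [-0.0, 0.0, -1.0]]
force: [0.0, -0.8, -0.9]
opening: 0.116
grasp_force: 30.0
```

```bash
python3 - <<'E'
from h import *
s=bot.read_state();print(s['time_s'],s['position'],s['opening'],s['grasp_force'])
c=cap('wrist','w12.png');outl('wrist',c,'stem_die',.14)
y=np.array([.07,.9975]);C=np.array([.4565,-.135])
for k in(.064,-.064): print(C+k*y,rows([*(C+k*y),.16]))
E
```

```text
23.3333 [0.60104916 0.18917614 0.16102638] 0.11634179988309444 29.992442818747804
stem_die 0.6 cent [278. 258.] [0.6004 0.1911 0.14  ] circ (278, 259) [0.6003 0.1907 0.14  ] diam 0.0229
[ 0.46098 -0.07116] (array([-2.728e-01, -1.121e-01, -2.000e-04]), None)
[ 0.45202 -0.19884] (array([-4.008e-01, -1.081e-01, -1.000e-04]), None)
```

Call:
{"op": "play_rows", "data": {"motion": [[[-0.025,-0.007,0,0,0,0],[-0.055,-0.015,0,0,0,0],[-0.088,-0.024,0,0,0,0],[-0.12,-0.032,0,0,0,0],[-0.153,-0.041,0,0,0,0],[-0.186,-0.05,0,0,0,0],[-0.218,-0.059,0,0,0,0],[-0.25,-0.067,0,0,0,0]]]}}

```text
time_s: 24.1
position: [0.5074, -0.0537, 0.1592]
tcp_rot: [[0.1, 0.995, -0.004], [0.995, -0.1, 0.001], [0.001, -0.004, -1.0]]
force: [-0.4, -0.0, -0.7]
opening: 0.121
grasp_force: 30.0
```

Call:
{"op": "play_rows", "data": {"motion": [[[-0.033,-0.009,0,0,0,0],[-0.066,-0.018,0,0,0,0],[-0.1,-0.027,0,0,0,0],[-0.13,-0.035,0,0,0,0],[-0.15,-0.041,0,0,0,0],[-0.15,-0.041,0,0,0,0],[-0.15,-0.041,0,0,0,0],[-0.15,-0.041,0,0,0,0]]]}}

```text
time_s: 24.77
position: [0.453, -0.1969, 0.1599]
tcp_rot: [[0.101, 0.995, -0.002], [0.995, -0.101, 0.002], [0.002, -0.003, -1.0]]
force: [0.2, 0.9, -1.7]
opening: 0.115
grasp_force: 30.0
```

```bash
python3 - <<'E'
from h import *
s=bot.read_state();print(s['time_s'],s['position'],s['force'],s['grasp_force'])
print(rows([.452,-.1988,.0398]))
E
```

```text
24.7667 [ 0.45296796 -0.19691024  0.15989145] [ 0.18788555  0.87109244 -1.67882117] 29.992483897003694
(array([-0.0022, -0.0005,  0.1201]), None)
```

Call:
{"op": "play_rows", "data": {"motion": [[[0,0,0.03,0,0,0],[0,0,0.06,0,0,0],[0,0,0.09,0,0,0],[0,0,0.108,0,0,0],[0,0,0.117,0,0,0],[0,0,0.121,0,0,0],[0,0,0.121,0,0,0],[0,0,0.121,0,0,0]]]}}

```text
time_s: 25.43
position: [0.4543, -0.1973, 0.0405]
tcp_rot: [[0.099, 0.995, 0.001], [0.995, -0.099, -0.0], [-0.0, 0.001, -1.0]]
force: [-0.2, -0.3, 0.0]
opening: 0.117
grasp_force: 30.0
```

Call:
{"op": "play_rows", "data": {"motion": [[[0,0,0,0,0,0],[0,0,0,0,0,0],[0,0,0,0,0,0],[0,0,0,0,0,0],[0,0,0,0,0,0],[0,0,0,0,0,0]]], "fingers": 0.035}}

```text
time_s: 25.93
position: [0.4537, -0.198, 0.0402]
tcp_rot: [[0.101, 0.995, 0.0], [0.995, -0.101, -0.0], [-0.0, 0.0, -1.0]]
force: [-0.8, -0.6, 0.1]
opening: 0.387
grasp_force: 0.0
```

Call:
{"op": "play_rows", "data": {"motion": [[[0,0,-0.02,0,0,0],[0,0,-0.05,0,0,0],[0,0,-0.085,0,0,0],[0,0,-0.12,0,0,0],[0,0,-0.16,0,0,0],[0,0,-0.16,0,0,0],[0,0,-0.16,0,0,0]]]}}

```text
time_s: 26.52
position: [0.4549, -0.1988, 0.2024]
tcp_rot: [[0.101, 0.995, 0.005], [0.995, -0.101, -0.004], [-0.003, 0.005, -1.0]]
force: [-1.0, 0.4, -0.4]
opening: 0.401
grasp_force: 0.0
```

```bash
python3 - <<'E'
from h import *
c=cap('wrist','w13.png');outl('wrist',c,'stem_die',.02);outl('wrist',c,'lacquer',.03)
s=bot.read_state();print(s['time_s'],s['position'],s['opening'],rows([.5075,.2645,.2]))
E
```

```text
stem_die 0.98 cent [277. 189.] [ 0.4535 -0.1965  0.02  ] circ (277, 189) [ 0.4535 -0.1965  0.02  ] diam 0.0216
lacquer 0.84 cent [272. 120.] [ 0.4558 -0.1335  0.03  ] circ (272, 120) [ 0.4558 -0.1336  0.03  ] diam 0.0372
26.6667 [ 0.45262994 -0.19717727  0.19880077] 0.40106598386136266 (array([ 0.4649,  0.0081, -0.0005]), None)
```

Call:
{"op": "play_rows", "data": {"motion": [[[0.025,0,0,0,0,0],[0.058,0.001,0,0,0,0],[0.092,0.001,0,0,0,0],[0.127,0.002,0,0,0,0],[0.162,0.003,0,0,0,0],[0.197,0.003,0,0,0,0],[0.23,0.004,0,0,0,0],[0.265,0.004,0,0,0,0]]], "fingers": 0.06}}

```text
time_s: 27.33
position: [0.4831, 0.0669, 0.198]
tcp_rot: [[0.101, 0.995, -0.004], [0.995, -0.101, 0.0], [-0.0, -0.004, -1.0]]
force: [0.4, -0.2, 0.4]
opening: 0.685
grasp_force: 0.0
```

Call:
{"op": "play_rows", "data": {"motion": [[[0.035,0,0,0,0,0],[0.07,0.001,0,0,0,0],[0.105,0.001,0,0,0,0],[0.14,0.002,0.01,0,0,0],[0.17,0.003,0.025,0,0,0],[0.2,0.003,0.05,0,0,0],[0.2,0.003,0.05,0,0,0],[0.2,0.003,0.05,0,0,0]]]}}

```text
time_s: 28.0
position: [0.5048, 0.2646, 0.1463]
tcp_rot: [[0.098, 0.995, -0.008], [0.995, -0.098, -0.003], [-0.003, -0.007, -1.0]]
force: [-0.1, 0.6, 0.9]
opening: 0.69
grasp_force: 0.0
```

```bash
python3 - <<'E'
from h import *
c=cap('wrist','w14.png');outl('wrist',c,'loupe',.025)
s=bot.read_state();print(s['time_s'],s['position'],s['opening'],proj(c,[.5075,.2645,.03]),proj(c,[.5075,.2645,.0]))
cv2.imwrite('pics/w14c.png',cv2.resize(c['frame'][120:270,180:380,::-1],None,fx=4,fy=4,interpolation=cv2.INTER_CUBIC))
E
```

```text
loupe 0.78 cent [284. 210.] [0.507  0.2627 0.025 ] circ (284, 210) [0.5068 0.2632 0.025 ] diam 0.0361
28.1 [0.50656715 0.26324195 0.1488353 ] 0.6901542232947654 [284.35251071 209.87039408] [284.07609229 200.16694498]
```

View pics/w14c.png

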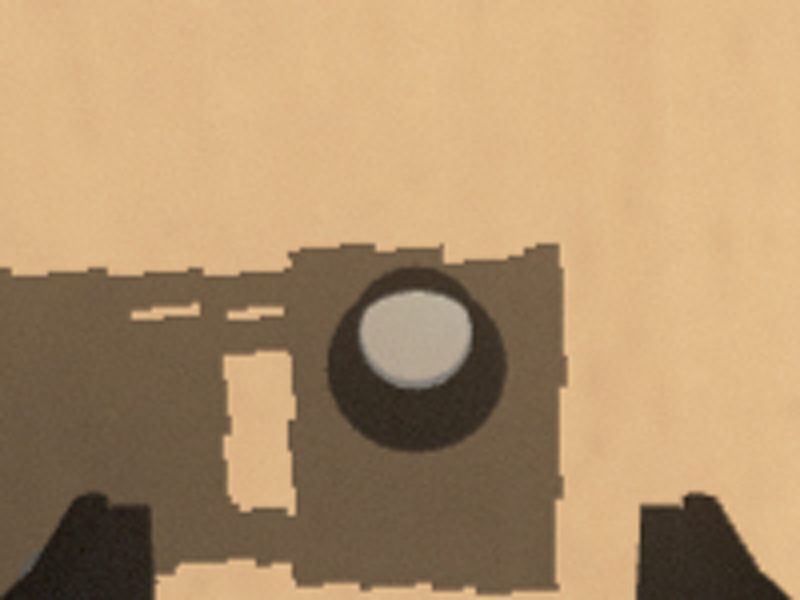

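The loupe is exactly where predicted, its rim centred at (284,210). Gripping near its wide top.

Call:
{"op": "play_rows", "data": {"motion": [[[0,0,0.03,0,0,0],[0,0,0.06,0,0,0],[0,0,0.09,0,0,0],[0,0,0.108,0,0,0],[0,0,0.116,0,0,0],[0,0,0.12,0,0,0],[0,0,0.12,0,0,0],[0,0,0.12,0,0,0]]]}}

```text
time_s: 28.77
position: [0.5085, 0.2638, 0.0313]
tcp_rot: [[0.101, 0.995, 0.002], [0.995, -0.101, 0.001], [0.001, 0.002, -1.0]]
force: [-0.0, -0.9, 0.8]
opening: 0.687
grasp_force: 0.0
```

Call:
{"op": "play_rows", "data": {"motion": [[[0,0,0,0,0,0],[0,0,0,0,0,0],[0,0,0,0,0,0],[0,0,0,0,0,0],[0,0,0,0,0,0],[0,0,0,0,0,0],[0,0,0,0,0,0],[0,0,0,0,0,0]]], "fingers": 0.015}}

```text
time_s: 29.43
position: [0.5076, 0.2642, 0.0304]
tcp_rot: [[0.101, 0.995, 0.001], [0.995, -0.101, 0.0], [0.0, 0.001, -1.0]]
force: [0.6, -0.4, 3.7]
opening: 0.363
grasp_force: 30.0
```

Call:
{"op": "play_rows", "data": {"motion": [[[0,0,-0.01,0,0,0],[0,0,-0.03,0,0,0],[0,0,-0.055,0,0,0],[0,0,-0.085,0,0,0],[0,0,-0.115,0,0,0],[0,0,-0.13,0,0,0],[0,0,-0.13,0,0,0],[0,0,-0.13,0,0,0]]]}}

```text
time_s: 30.1
position: [0.5076, 0.2642, 0.1611]
tcp_rot: [[0.1, 0.995, 0.002], [0.995, -0.1, 0.001], [0.001, 0.002, -1.0]]
force: [-1.3, -0.1, -1.3]
opening: 0.365
grasp_force: 30.0
```

```bash
python3 - <<'E'
from h import *
c=cap('wrist','w15.png');outl('wrist',c,'loupe',.155)
s=bot.read_state();print(s['time_s'],s['position'],s['opening'],s['grasp_force'],rows([.461,-.0712,.16]))
E
```

```text
loupe 0.87 cent [278. 260.] [0.5074 0.2717 0.155 ] circ (278, 269) [0.507  0.2676 0.155 ] diam 0.0329
30.2 [0.50629316 0.26372702 0.15901478] 0.36803652177667523 29.999892268970143 (array([-0.3378, -0.0114, -0.0006]), None)
```

Call:
{"op": "play_rows", "data": {"motion": [[[-0.02,0,0,0,0,0],[-0.045,-0.002,0,0,0,0],[-0.072,-0.003,0,0,0,0],[-0.1,-0.004,0,0,0,0],[-0.13,-0.005,0,0,0,0],[-0.16,-0.006,0,0,0,0],[-0.19,-0.007,0,0,0,0],[-0.22,-0.008,0,0,0,0]]]}}

```text
time_s: 30.87
position: [0.4757, 0.0448, 0.1585]
tcp_rot: [[0.1, 0.995, -0.004], [0.995, -0.1, 0.001], [0.0, -0.004, -1.0]]
force: [0.4, -0.7, 0.1]
opening: 0.368
grasp_force: 30.0
```

Call:
{"op": "play_rows", "data": {"motion": [[[-0.03,-0.001,0,0,0,0],[-0.06,-0.002,0,0,0,0],[-0.088,-0.003,0,0,0,0],[-0.108,-0.004,0,0,0,0],[-0.118,-0.004,0,0,0,0],[-0.118,-0.004,0,0,0,0],[-0.118,-0.004,0,0,0,0],[-0.118,-0.004,0,0,0,0]]]}}

```text
time_s: 31.53
position: [0.461, -0.0698, 0.1595]
tcp_rot: [[0.1, 0.995, -0.002], [0.995, -0.1, 0.001], [0.001, -0.002, -1.0]]
force: [-0.2, 1.0, -0.4]
opening: 0.367
grasp_force: 30.0
```

Call:
{"op": "play_rows", "data": {"motion": [[[0,0,0.03,0,0,0],[0,0,0.06,0,0,0],[0,0,0.09,0,0,0],[0,0,0.108,0,0,0],[0,0,0.117,0,0,0],[0,0,0.121,0,0,0],[0,0,0.121,0,0,0],[0,0,0.121,0,0,0]]]}}

```text
time_s: 32.2
position: [0.4621, -0.0705, 0.0396]
tcp_rot: [[0.099, 0.995, 0.001], [0.995, -0.099, -0.0], [-0.0, 0.001, -1.0]]
force: [-0.1, 0.4, -0.3]
opening: 0.37
grasp_force: 30.0
```

Call:
{"op": "play_rows", "data": {"motion": [[[0,0,0,0,0,0],[0,0,0,0,0,0],[0,0,0,0,0,0],[0,0,0,0,0,0],[0,0,0,0,0,0],[0,0,0,0,0,0]]], "fingers": 0.055}}

```text
time_s: 32.7
position: [0.4616, -0.0711, 0.0392]
tcp_rot: [[0.101, 0.995, 0.0], [0.995, -0.101, -0.0], [-0.0, 0.0, -1.0]]
force: [-0.5, 0.1, -0.4]
opening: 0.618
grasp_force: 0.0
```

Call:
{"op": "play_rows", "data": {"motion": [[[0,0,-0.02,0,0,0],[0,0,-0.05,0,0,0],[0,0,-0.085,0,0,0],[0,0,-0.12,0,0,0],[0,0,-0.16,0,0,0],[0,0,-0.2,0,0,0],[0,0,-0.2,0,0,0],[0,0,-0.2,0,0,0]]]}}

```text
time_s: 33.37
position: [0.4628, -0.0715, 0.2414]
tcp_rot: [[0.101, 0.995, 0.006], [0.995, -0.101, -0.002], [-0.002, 0.006, -1.0]]
force: [-0.7, -0.0, -1.2]
opening: 0.636
grasp_force: 0.0
```

```bash
python3 - <<'E'
from h import *
c=cap('wrist','w16.png')
for n,z in(('loupe',.033),('lacquer',.03),('stem_die',.02),('dropper',.05),('oil_cup',.03)):outl('wrist',c,n,z)
s=bot.read_state();print(s['time_s'],s['position'],s['opening'])
E
```

```text
loupe 0.75 cent [277. 187.] [ 0.4615 -0.0728  0.033 ] circ (277, 187) [ 0.4614 -0.0728  0.033 ] diam 0.0347
lacquer 0.65 cent [277. 243.] [ 0.4553 -0.1343  0.03  ] circ (275, 245) [ 0.4528 -0.1363  0.03  ] diam 0.0507
dropper 0.96 cent [402. 245.] [ 0.582  -0.1419  0.05  ] circ (405, 248) [ 0.5845 -0.1448  0.05  ] diam 0.0347
dropper 0.72 cent [160.  16.] [0.3774 0.088  0.05  ] circ (156, 16) [0.3745 0.089  0.05  ] diam 0.0488
oil_cup 0.8 cent [407. 191.] [ 0.5937 -0.0915  0.03  ] circ (407, 192) [ 0.5933 -0.0919  0.03  ] diam 0.0366
33.6667 [ 0.46047362 -0.07067712  0.23737647] 0.6278934764192567
```

View pics/w16.png

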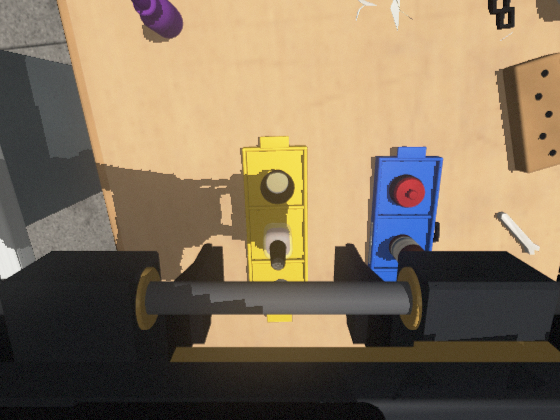

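The loupe (277,185), lacquer (278,243), oil cup (408,191) and dropper (403,245) all stand in their compartments. The stem die was confirmed in the last compartment after release, and the purple bottle hasn't been touched. Handing in.

```bash
python3 -c "
from rig import bot
print(bot.hand_in())"
```

```text
the job is handed in; nothing more can be done
None
```

Both kits are made up and handed in at about 34 s: dropper (middle) and oil cup (end) in the blue tray, lacquer (middle), stem die and loupe (one at each end) in the yellow; the flat die, the barrel and the purple bottle were left alone.

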